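# Load mould inserts under the laser visor and wind up the lift table

### The job

Set up the weld station: pull the amber visor forward all the way open, stand every mould insert from the rubber mat upright in a bay of its own on the lift table, then push the visor fully shut again. Only when the visor is shut, fit the red handwheel fully home on the square spindle and turn it clockwise as far as it will go, so that the table is raised; leave the handwheel on the spindle and let go. Do not disturb the spray can, the guide pillar, the wrench or the white cup.

Things in the scene. Friction and masses are not known exactly. Their poses are not given: they have to be found in the camera images.
- station: weld station, fixed: grey base 160 mm deep (x), 220 wide (y), white side and rear walls with tops 80 mm above the bench; on its left (+y) a blue drive column, 56 mm square, top 100 mm above the bench, axis at x 50, y 170 mm. Origin on the bench under the middle of the visor hinge at its front edge; +x points into the station, away from the robot. Middle of the lift table at x 82 mm.
- visor (a joint): hinge of the visor, an amber shield 180 mm wide in a dark frame, hinged along its lower front edge. 0 = shut, leaning 0.5 rad back (away from the robot) over the bays and blocking them from above; grows as its top is pulled towards the robot; 1.3 = stop, fully open, leaning 0.8 rad forward. Friction hinge: it stays where it is left; 1 to 5 N at the bar move it.
- visor_hinge (a point): point on the hinge line (parallel to the station's y), 50 mm above the bench, at the middle of the visor's width; axes as the station's.
- visor_bar (a point): middle of the visor's black round handle bar: 14 mm thick, along the station's y, 140 mm free between its two arms, 185 mm from the hinge line, with 43 mm clear between it and the edge of the shield, so that fingers can reach down on both sides of it. Its own z axis points from the hinge to the bar.
- bay0 (a point): middle of the floor of bay 0 on the lift table (right (-y) bay; pitch 56 mm along the station's y). Floor 58 mm above the bench, up to 12 mm more when wound up. The bay is 46 mm wide (y) and 82 mm long (x), between ribs 12 mm high at its sides and lips 8 mm high at its ends. Axes as the station's.
- bay1 (a point): middle of the floor of bay 1 on the lift table (middle bay; pitch 56 mm along the station's y). Floor 58 mm above the bench, up to 12 mm more when wound up. The bay is 46 mm wide (y) and 82 mm long (x), between ribs 12 mm high at its sides and lips 8 mm high at its ends. Axes as the station's.
- bay2 (a point): middle of the floor of bay 2 on the lift table (left (+y) bay; pitch 56 mm along the station's y). Floor 58 mm above the bench, up to 12 mm more when wound up. The bay is 46 mm wide (y) and 82 mm long (x), between ribs 12 mm high at its sides and lips 8 mm high at its ends. Axes as the station's.
- insert0: mould insert, may be absent (None): steel base 70 x 40 x 30 mm (x, y, z) with a brass core standing on it, 44 x 24 x 34 mm (x, y, z), in all 64 mm high, about 0.2 kg. Origin in the middle of the underside, x along its length, z up. Take it by the core, across its 24 mm. It may go in a bay either way round, lengthwise along the station's x.
- insert1: mould insert, may be absent (None): steel base 70 x 40 x 30 mm (x, y, z) with a grey aluminium core standing on it, 44 x 24 x 34 mm (x, y, z), in all 64 mm high, about 0.2 kg. Origin in the middle of the underside, x along its length, z up. Take it by the core, across its 24 mm. It may go in a bay either way round, lengthwise along the station's x.
- insert2: mould insert, may be absent (None): steel base 70 x 40 x 30 mm (x, y, z) with a copper core standing on it, 44 x 24 x 34 mm (x, y, z), in all 64 mm high, about 0.2 kg. Origin in the middle of the underside, x along its length, z up. Take it by the core, across its 24 mm. It may go in a bay either way round, lengthwise along the station's x.
- parts_mat: black rubber mat 270 x 110 x 4 mm, fixed, on which the inserts stand at the start; origin in the middle of its underside, x along its length.
- handwheel: red handwheel standing on its hub on the bench, about 0.22 kg. Origin in the middle of the hub's underside, z up. Black hub 64 x 64 x 34 mm with a 21 mm square bore open below, 34 mm deep, its sides parallel to the wheel's x and y; above it a red disc of 84 mm diameter from z 34 to 42 mm, and on that a grip bar 78 mm long (x), 18 mm wide (y), from z 42 to 72 mm.
- spindle_top (a point): centre of the end of the square steel spindle on the blue column: 18 mm square, sides along this point's x and y, 33 mm long above the column, the last 6 mm tapered to 11 mm. 133 mm above the bench; the point turns with the spindle. The handwheel fits in any of four turns and is home when its hub rests on the column's top: its origin 33 mm below this point.
- spindle (a joint): turn of the spindle, clockwise seen from above, from 0 to its stop at 1.6 rad; starts between 0 and 0.25. It raises the lift table by 7.5 mm per rad and stays where it is left; needs about 0.2 N m. The handwheel has up to 0.2 rad of play on it in all.
- spray_can: bystander: aluminium and blue spray can, 56 mm diameter, 150 mm high; origin under its centre.
- guide_pillar: bystander: steel guide pillar with a foot, 44 mm diameter, 90 mm high; origin under its centre.
- wrench: bystander: wrench 170 mm long lying on the bench.
- flux_cup: bystander: white cup, 70 mm diameter, 60 mm high; origin under its centre.

How it is judged:
On the way, in this order (a step that is already met when the one before it is completed fails the run):
1. the visor is fully open (value of joint visor above 1.2 rad), for 0.2 s.
2. every insert stands in a bay (((horizontal distance between insert0 and bay0 below 0.012 m and z of insert0 in the frame of bay0 below 0.005 m) or (horizontal distance between insert0 and bay1 below 0.012 m and z of insert0 in the frame of bay1 below 0.005 m) or (horizontal distance between insert0 and bay2 below 0.012 m and z of insert0 in the frame of bay2 below 0.005 m)) and angle between each of insert0, insert1, insert2's own z axis and vertical below 0.08 rad and ((horizontal distance between insert1 and bay0 below 0.012 m and z of insert1 in the frame of bay0 below 0.005 m) or (horizontal distance between insert1 and bay1 below 0.012 m and z of insert1 in the frame of bay1 below 0.005 m) or (horizontal distance between insert1 and bay2 below 0.012 m and z of insert1 in the frame of bay2 below 0.005 m)) and ((horizontal distance between insert2 and bay0 below 0.012 m and z of insert2 in the frame of bay0 below 0.005 m) or (horizontal distance between insert2 and bay1 below 0.012 m and z of insert2 in the frame of bay1 below 0.005 m) or (horizontal distance between insert2 and bay2 below 0.012 m and z of insert2 in the frame of bay2 below 0.005 m))), for 0.2 s.
3. the visor is shut (value of joint visor below 0.08 rad), for 0.2 s.
4. with the visor shut, the handwheel is fully home on the spindle (horizontal distance between handwheel and spindle_top below 0.005 m and z of handwheel in the frame of spindle_top below -0.028 m and angle between handwheel's own z axis and vertical below 0.08 rad and value of joint visor below 0.08 rad), for 0.2 s.
5. the spindle is wound clockwise to its stop (value of joint spindle above 1.48 rad), for 0.2 s.
At the end, for the whole second after the job is handed in: Each insert: within 12 mm of a bay's middle, 5 mm of its floor, upright to 0.08 rad. Visor below 0.08 rad. Handwheel within 5 mm of the spindle's axis and of fully home, upright to 0.08 rad. Spindle at 1.48 rad or more. All at rest and released (all of step 2 and all of step 4 and value of joint spindle above 1.48 rad and linear speed of each of handwheel, insert0, insert1, insert2 below 0.02 m/s); the robot touches nothing.
It fails at once if the spray can is pushed more than 30 mm aside or knocked over (distance of spray_can from where it was at the start of the episode above 0.03 m or angle between spray_can's own z axis and vertical above 0.5 rad).
It fails at once if the guide pillar is pushed more than 30 mm aside or knocked over (distance of guide_pillar from where it was at the start of the episode above 0.03 m or angle between guide_pillar's own z axis and vertical above 0.5 rad).
It fails at once if the wrench is pushed more than 30 mm aside (distance of wrench from where it was at the start of the episode above 0.03 m).
It fails at once if the white cup is pushed more than 30 mm aside or knocked over (distance of flux_cup from where it was at the start of the episode above 0.03 m or angle between flux_cup's own z axis and vertical above 0.5 rad).
Of insert0, insert1, insert2 only 2 to 3 are there at a start; the rules pass over those that are not, and their reading is None.
At some moment in a run one of insert0, insert1, insert2, handwheel may be knocked a few centimetres aside while the robot is not near it.
It also fails if it takes over 210 s, if anything falls off the work surface, if the arm or the gripper's body presses on something with over 40 N, if the wrist force passes 120 N, or if a joint passes its speed limit or range.

### The arm

A 6-joint arm with a two-finger parallel gripper is mounted at the origin on the work surface. World frame = base frame: x ahead of the robot, y to its left, z up, the work surface at z = 0. Lengths are in m, angles in rad, forces in N, time in s.
With the tool pointing down it reaches from about 0.325 to 0.775 m from the base axis. Payload 9.3 kg.
Tool frame: the origin (TCP) lies at the very end of the fingers, on their centre line; the grasp point (between the pads) lies behind it (tcp_to_grasp is the z of the grasp point in the tool frame, in m); z points along the fingers, y is the line along which they close (so a half turn about z gives the same grasp; the last joint's range is limited). The gripper opens to 85 mm and grips with 20 to 120 N. Pads are 22 mm wide; open, the fingers measure 114 mm over their backs; the gripper's body (76 mm by 85 mm) begins 54 mm behind the grasp point. The pads swing forward as they close: fully open they stand 13 mm farther back than shut.
Start: joints at [0.967, 0.259, 0.021, 1.334, 0, 1.418], TCP at [0.24, 0.495, 0.231] pointing down, gripper open.
Joint ranges: [-3.04, 3.04], [-0.91, 1.82], [-1.04, 1.36], [-1.92, 1.95], [-1.52, 1.45], [-3.14, 3.14]. Speed limits (rad/s): [2.22, 2.22, 2.79, 3.14, 3.14, 3.14].

### API

Orientations are given as a rotation vector (axis times angle).
In Python, from bench import get_obs, grab_frame, calibration, hand_in, tcp_to_grasp gives the robot as it stands.
- The arm moves only by the tool jog_arm, never from a script. Its argument "plan" is a list of rows, each a list of 6 numbers: the shift along the world's x, y, z in units of 0.2 m (1.0 is 0.2 m), then the turn, a rotation vector about the world's x, y, z in units of 90 degrees (1.0 is 90 degrees). In form: [[tx, ty, tz, rx, ry, rz], ...]. A call has 1 to 8 rows; each row shifts and turns the commanded pose from where the row before left it; what a row does not reach is not made up. A row lasts 1/8 s, in which the tool goes at most 62.5 mm and 10.7 degrees, less where a joint would pass 70% of its speed; a pose out of reach is approached as far as the arm can. A call with a number of a shift or a turn outside -1 to 1 is refused whole. A call with a gripper value outside its range is refused whole. "hand" is the opening, from 0 (shut) to 1 (fully open), set as the call begins (left out, the last holds). The fingers move at their own pace and stop on an object; "grip_force" is the grip in N (left out, the last holds). Time passes only in rows, so rows that do not move let the fingers close. It gives the time, the measured TCP pose, the force, the opening and the grip force at its end, in the units of the state.
- get_obs(): the state, without advancing time (a new reading comes with each control period).
- grab_frame(name): name is "scene" or "top"; returns (picture, depth): 420x560x3 uint8, red, green, blue; 420x560 float32, m along the optical axis (not along the pixel's ray), 0 where there is no reading.
- calibration(name): a dict with "mtx" (3x3 intrinsics, pixels), "view" (4x4, takes a point from world to camera coordinates). Camera axes: x right, y down, z forward; pixel columns grow to the right and rows downward; lengths in m; the calibration is good to about 2 mm. A picture is of the moment at which its call begins. calibration takes no time and is no camera call.
- hand_in(): hands the job in; it is judged then, once.
The state is a dict: "time": time; "joints": joint angles; "qvel": joint speeds; "effort": joint torques, N m; "position": TCP position; "orientation": TCP orientation; "force": force on the tool from outside, world axes, zero at the start; "moment": the same for the moment, N m; "grip_width": opening from 0.0 (shut) to 1.0 (fully open); "finger_force": force on a finger pad.
Only numpy, scipy, OpenCV 4.12 (cv2) and the standard library are available. Lean on these libraries where they do the work, as an engineer would, in place of code of your own. Each camera call takes 0.05 s, during which the arm holds its last target. There are 200 camera calls.

## Working session

There is one attempt and no reset: what is moved stays moved. The work goes in short steps, Python scripts to look and compute and a tool call to move; the robot and the scene stay as the last step left them, time stands still between calls to the robot, and variables do not carry over. Pictures are saved under pics/ and viewed, at most 14 in all, crops included, and the job is handed in when it is done.

Besides the shell and the picture viewer there is one more tool, called after "Request:" as name([rows], argument=value, ...), one row to a line, values as JSON. jog_arm: Moves the arm, as the interface text tells. Shifts and turns lie within -1 to 1; 1 stands for 0.2 m of shift or 90 degrees of turn. Its arguments: {"type":"object","properties":{"plan":{"type":"array"},"hand":{"type":"number"},"grip_force":{"type":"number"}},"required":["plan"]}

```bash
ls; mkdir -p pics
cat > h.py <<'E'
import numpy as np, cv2
from bench import *
def cal(n):
    c=calibration(n); return np.array(c["mtx"]),np.array(c["view"])
def cloud(n,d):
    K,V=cal(n); v,u=np.mgrid[0:d.shape[0],0:d.shape[1]]
    p=np.stack([(u-K[0,2])/K[0,0]*d,(v-K[1,2])/K[1,1]*d,d],-1)
    return (p-V[:3,3])@V[:3,:3]
def ray(n,u,v,z):
    K,V=cal(n); r=V[:3,:3].T@np.linalg.inv(K)@[u,v,1]; c=-V[:3,:3].T@V[:3,3]
    return c+r*(z-c[2])/r[2]
def save(n,f):
    a,d=grab_frame(n); cv2.imwrite(f,a[:,:,::-1]); np.savez(f[:-4]+'.npz',a=a,d=d); return a,d
E
python3 - <<'E'
from h import *
for n in("scene","top"):
    a,d=save(n,f"pics/{n}0.png"); K,V=cal(n); print(n,(-V[:3,:3].T@V[:3,3]).round(3),K.round(1).tolist(),V[:3,:3].round(2).tolist())
o=get_obs();print(o,tcp_to_grasp)
E
```

```text
pics
scene [1.182 0.111 1.134] [[432.2, 0.0, 275.7], [0.0, 432.2, 208.6], [0.0, 0.0, 1.0]] [[-0.13, 0.99, -0.01], [0.84, 0.11, -0.53], [-0.53, -0.08, -0.85]]
top [0.255 0.015 1.54 ] [[524.7, 0.0, 278.6], [0.0, 524.7, 207.2], [0.0, 0.0, 1.0]] [[-0.03, -1.0, -0.01], [-0.98, 0.03, -0.2], [0.2, 0.0, -0.98]]
{'time': 0.1, 'joints': array([ 9.67401627e-01,  2.59145138e-01,  2.08386141e-02,  1.33366572e+00,
       -2.71014304e-05,  1.41818186e+00]), 'qvel': array([-0.00147143, -0.00258595,  0.00099171,  0.000606  ,  0.00099988,
       -0.00016067]), 'effort': array([ 4.58114708e-03, -5.56693339e+01,  3.45071232e+01,  1.16117360e-02,
       -2.12131208e-04,  5.66551520e-06]), 'position': array([0.23949955, 0.49485201, 0.23072196]), 'orientation': array([-7.02012455e-01, -3.06173341e+00,  1.73220736e-03]), 'force': array([ 0.30268445,  0.18226213, -0.7894639 ]), 'moment': array([ 0.01862305,  0.01343436, -0.00746766]), 'finger_force': 0.0, 'grip_width': 0.9999668088502033} -0.0187
```

View pics/scene0.png

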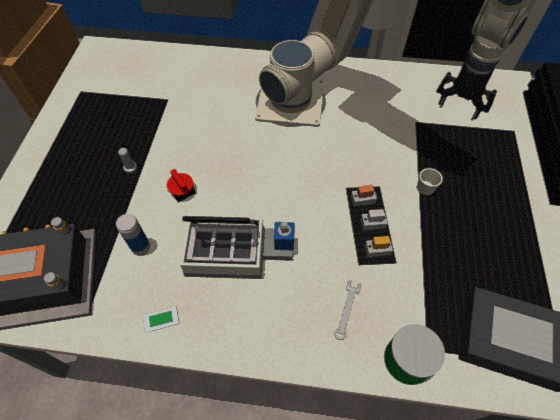

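View pics/top0.png

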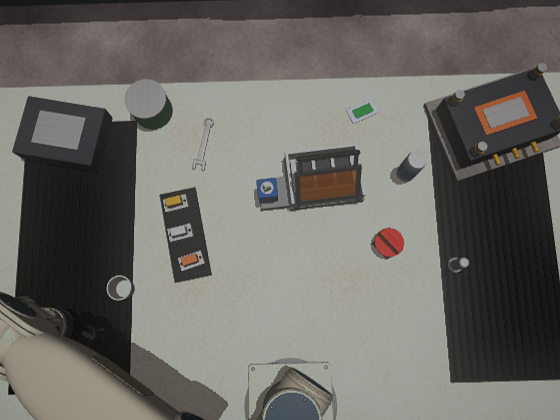

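Both views show three inserts on the mat: brass, grey and copper at (378,244), (374,217), (364,195) in scene and (175,200), (179,231), (190,260) in top. The station is at about (222,245) and (325,178), and the handwheel at (180,185) and (388,243). Next I'll measure.

```bash
cat >> h.py <<'E'
def load(f): z=np.load(f); return z['a'],z['d']
def hsv(a): return cv2.cvtColor(a,cv2.COLOR_RGB2HSV)
def rect(P):
    r=cv2.minAreaRect((P[:,:2]*1000).astype(np.float32)); b=cv2.boxPoints(r)
    e=b[1]-b[0]; f=b[2]-b[1]; l=e if np.hypot(*e)>np.hypot(*f) else f
    return np.round(r[0],1),np.round(r[1],1),round(np.degrees(np.arctan2(l[1],l[0]))%180,1)
E
cat > m.py <<'E'
from h import *
import sys
tag=sys.argv[1] if len(sys.argv)>1 else "0"
for n in("scene","top"):
    a,d=load(f"pics/{n}{tag}.npz"); P=cloud(n,d); H=hsv(a).astype(int); ok=(d>0)
    X,Y,Z=P[...,0],P[...,1],P[...,2]
    print(n,'table z',np.median(Z[ok&(X>.3)&(X<.4)&(abs(Y)<.1)]).round(4))
    # inserts
    reg=ok&(Y>.1)&(Y<.42)&(X>.25)&(X<.72)
    for nm,lo,hi in(("base",.026,.045),("core",.055,.08)):
        m=(reg&(Z>lo)&(Z<hi)).astype(np.uint8); k,L=cv2.connectedComponents(m)
        for i in range(1,k):
            q=P[L==i]
            if len(q)>25: print(nm,len(q),*rect(q),'z',np.median(q[:,2]).round(4),'hsv',np.median(H[L==i],0))
    def blob(nm,m):
        k,L,s,c=cv2.connectedComponentsWithStats(m.astype(np.uint8)); i=1+np.argmax(s[1:,4]); q=P[L==i]
        print(nm,len(q),'px',c[i].round(1),*rect(q),'z pct',np.percentile(q[:,2],[5,50,95]).round(4)); return q
    red=((H[...,0]<5)|(H[...,0]>174))&(H[...,1]>180)&(H[...,2]>70)&ok&(Z>0)&(Y<0)
    blob('red',red); blob('redtop',red&(Z>.062)); blob('reddisc',red&(Z>.03)&(Z<.052))
    blue=(H[...,0]>100)&(H[...,0]<125)&(H[...,1]>150)&ok&(abs(Y)<.2)&(X>.4)
    blob('blue',blue&(Z>.094)&(Z<.106)); blob('spindle',ok&(Z>.112)&(Z<.145)&(X>.4)&(X<.7)&(Y>-.03)&(Y<.13))
    for lo,hi in((.073,.087),(.12,.17),(.17,.26)):
        q=P[ok&(Z>lo)&(Z<hi)&(X>.4)&(X<.75)&(Y>-.28)&(Y<.0)]; print('st',lo,len(q),*(rect(q) if len(q)>5 else ()))
E
python3 m.py
```

```text
scene table z -0.0026
base 169 [413.4 273.5] [43.6 69.7] 105.7 z 0.0319 hsv [ 18.  18. 123.]
base 178 [495.2 306.6] [40.9 70.3] 101.8 z 0.0321 hsv [ 20.   17.  131.5]
base 195 [583.1 320.7] [42.  70.2] 101.2 z 0.032 hsv [ 19.  18. 132.]
core 117 [412.4 272.3] [29.  44.3] 116.0 z 0.0648 hsv [ 10. 170. 182.]
core 128 [493.4 306. ] [25.8 44.1] 103.2 z 0.0644 hsv [ 11.   23.  170.5]
core 142 [583.  320.7] [25.7 44.6] 101.8 z 0.0648 hsv [ 18.  186.  187.5]
red 451 px [179.1 183.2] [ 450.4 -295.1] [77.1 78.4] 119.9 z pct [0.0361 0.041  0.0707]
redtop 117 px [177.9 178.7] [ 448.6 -295.7] [75.2 17.9] 40.5 z pct [0.0652 0.069  0.0728]
reddisc 320 px [179.5 184.8] [ 450.4 -295.1] [77.1 78.4] 120.1 z pct [0.0352 0.0396 0.0438]
blue 148 px [283.8 232.5] [607.1  50.3] [53.1 49.9] 7.1 z pct [0.0947 0.0978 0.1004]
spindle 56 px [283.8 225.8] [604.4  49.4] [18.2 18.3] 110.2 z pct [0.114  0.1259 0.1321]
st 0.073 554 [ 595.3 -138.9] [265.  244.8] 5.9
st 0.12 23 [ 623.8 -118.8] [ 18.9 180.6] 92.3
st 0.17 381 [ 658.8 -112. ] [ 33.  172.2] 103.4
top table z 0.0002
base 178 [578.9 321.5] [41.7 70.4] 102.6
[... 233 characters left out ...]
63. 164.]
core 141 [490.4 306.9] [23.9 45.4] 101.6 z 0.0671 hsv [ 15.   6. 161.]
core 142 [408.5 273.9] [25.6 43.3] 108.6 z 0.0675 hsv [ 11. 148. 165.]
red 2 px [402.  247.5] [ 427.5 -329.5] [11.  0.] 129.4 z pct [0.038  0.0541 0.0702]
redtop 1 px [402. 248.] [ 424.  -325.3] [0. 0.] 0.0 z pct [0.072 0.072 0.072]
reddisc 1 px [393. 229.] [ 483.4 -310.7] [0. 0.] 0.0 z pct [0.04 0.04 0.04]
blue 5 px [274.6 186.4] [603.8  26.9] [9.8 2.3] 18.4 z pct [0.0956 0.1015 0.1043]
spindle 51 px [266.4 186.1] [601.1  50.4] [19.1 17.8] 22.8 z pct [0.1172 0.1291 0.1357]
st 0.073 753 [ 584.1 -141.1] [281.8 250.1] 5.6
st 0.12 962 [ 616.9 -119. ] [ 42.  182.3] 95.4
st 0.17 529 [ 643.2 -117. ] [ 40.8 179.7] 95.2
```

Request:
jog_arm([
  [0.149,-0.218,0.035,0,0,-0.0467],
  [0.149,-0.218,0.035,0,0,-0.0467],
  [0.149,-0.218,0.035,0,0,-0.0467],
  [0.149,-0.218,0.035,0,0,-0.0467],
  [0.149,-0.218,0.035,0,0,-0.0467],
  [0.149,-0.218,0.035,0,0,-0.0467],
  [0.149,-0.218,0.035,0,0,-0.0467],
], hand=0.4)

```text
time: 0.98
position: [0.4488, 0.1883, 0.2804]
orientation: [-1.46, -2.781, 0.0]
force: [-0.1, 0.6, -0.1]
grip_width: 0.404
finger_force: 0.0
```

Run:
```python
from h import *
# bar: topmost points; walls; all from initial frames
for n in("scene","top"):
    a,d=load(f"pics/{n}0.npz"); P=cloud(n,d); H=hsv(a).astype(int); X,Y,Z=P[...,0],P[...,1],P[...,2]; ok=d>0
    S=ok&(X>.5)&(X<.75)&(Y>-.24)&(Y<0)
    q=P[S&(Z>.205)]; print(n,'bar',len(q),q.mean(0).round(4) if len(q) else 0,rect(q), q[:,2].max().round(4))
    q=P[S&(Z>.2)]; v=np.polyfit(q[:,1],q[:,0],1); print(' bar yaw',np.degrees(np.arctan(-v[0])).round(2))
    m=S&(Z>.074)&(Z<.086)&(H[...,1]<60)&(H[...,2]>120); q=P[m]; print(' walls',len(q),rect(q))
    m=ok&(X>.38)&(X<.52)&(Y<-.22)&(Y>-.38)&(Z>.03)&(Z<.09)
    print(' wheel',rect(P[m&(Z<.05)]),rect(P[m&(Z>.062)]),np.median(P[m&(Z>.062)][:,2]).round(4), np.median(H[m],0))
```

```text
scene bar 378 [ 0.6599 -0.115   0.2149] (array([ 658.1, -115.8]), array([ 15. , 167.1]), np.float32(95.5)) 0.221
 bar yaw 5.5
 walls 475 (array([ 649.3, -117.6]), array([153.3, 213.9]), np.float32(96.2))
 wheel (array([ 448.7, -296.1]), array([82.1, 82.7]), np.float32(128.5)) (array([ 448. , -296.4]), array([80.1, 18.3]), np.float32(40.4)) 0.0689 [  2. 234. 182.]
top bar 348 [ 0.6546 -0.1147  0.2175] (array([ 654.7, -114.8]), array([ 17.4, 167.2]), np.float32(95.0)) 0.2268
 bar yaw 5.46
 walls 370 (array([ 645.5, -116.6]), array([154.9, 212. ]), np.float32(95.6))
 wheel (array([ 445.1, -295.9]), array([82.4, 82.1]), np.float32(29.0)) (array([ 445.1, -295.3]), array([77. , 18.9]), np.float32(41.0)) 0.0716 [  2. 165. 167.]
```

Request:
jog_arm([
  [0.149,-0.218,0.035,0,0,-0.0467],
  [0.149,-0.218,0.035,0,0,-0.0467],
  [0.149,-0.218,0.035,0,0,-0.0467],
  [0.149,-0.218,0.035,0,0,-0.0467],
  [0.149,-0.218,0.035,0,0,-0.0467],
  [0.149,-0.218,0.035,0,0,-0.0467],
  [0.149,-0.218,0.035,0,0,-0.0467],
  [0,0,0,0,0,0],
])

```text
time: 1.98
position: [0.6583, -0.1187, 0.3268]
orientation: [-2.119, -2.316, 0.002]
force: [0.7, 0.6, -1.0]
grip_width: 0.398
finger_force: 0.0
```

Request:
jog_arm([
  [-0.005,0.01,-0.17,0,0,0],
  [-0.005,0.01,-0.17,0,0,0],
  [0,0,-0.17,0,0,0],
  [0,0,-0.1,0,0,0],
  [0,0,-0.07,0,0,0],
  [0,0,0,0,0,0],
])

```text
time: 2.72
position: [0.6543, -0.1108, 0.1927]
orientation: [-2.114, -2.322, 0.001]
force: [0.2, 0.4, 0.6]
grip_width: 0.403
finger_force: 0.0
```

Request:
jog_arm([
  [-0.05,-0.005,0,0,0,0],
  [-0.109,-0.01,0.05,0,0,0],
  [-0.114,-0.011,0.036,0,0,0],
  [-0.118,-0.011,0.021,0,0,0],
  [-0.119,-0.011,0.005,0,0,0],
  [-0.119,-0.011,-0.01,0,0,0],
  [-0.117,-0.011,-0.025,0,0,0],
  [0,0,0,0,0,0],
])

```text
time: 3.72
position: [0.5045, -0.1254, 0.21]
orientation: [2.116, 2.32, 0.001]
force: [0.2, 0.9, -0.3]
grip_width: 0.398
finger_force: 0.0
```

Request:
jog_arm([
  [-0.113,-0.011,-0.04,0,0,0],
  [-0.107,-0.01,-0.055,0,0,0],
  [-0.099,-0.009,-0.068,0,0,0],
  [-0.05,-0.005,-0.04,0,0,0],
  [-0.039,-0.004,-0.04,0,0,0],
  [0,0,0,0,0,0],
])

```text
time: 4.47
position: [0.4248, -0.1334, 0.1601]
orientation: [2.115, 2.321, 0.002]
force: [4.5, -0.1, -3.3]
grip_width: 0.398
finger_force: 2.5
```

Run:
```python
from h import *
a,d=save("scene","pics/s1.png"); b,e=save("top","pics/t1.png")
cv2.imwrite("pics/c1.png",np.hstack([cv2.resize(a[150:300,130:330],(400,300)),cv2.resize(b[120:270,230:430],(400,300))])[:,:,::-1])
```

```text
(no output)
```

View pics/c1.png

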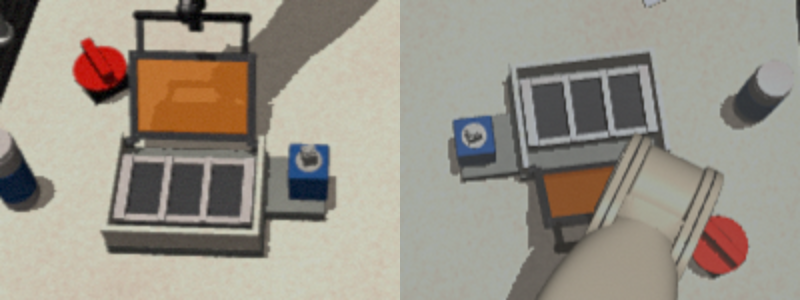

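The visor is open: the scene crop shows it flat forward with the bar at (190,15), and the bays are clear in both crops. I'll withdraw upwards and measure the bays, inserts, spindle and visor angle.

Request:
jog_arm([
  [0.04,0.004,0,0,0,0],
  [0,0,0.2,0,0,0],
  [0,0,0.25,0,0,0],
  [0,0,0.25,0,0,0],
  [0,0,0,0,0,0],
])

```text
time: 5.2
position: [0.4333, -0.1328, 0.3034]
orientation: [2.112, 2.319, 0.001]
force: [0.2, 0.4, -0.7]
grip_width: 0.398
finger_force: 0.0
```

```bash
cat > m2.py <<'E'
from h import *
import sys
t=sys.argv[1]
for n in("scene","top"):
    a,d=save(n,f"pics/{n}{t}.png"); P=cloud(n,d); H=hsv(a).astype(int); ok=d>0; X,Y,Z=P[...,0],P[...,1],P[...,2]
    print(n)
    S=ok&(X>.54)&(X<.76)&(Y>-.25)&(Y<0.02)
    m=(S&(H[...,2]<95)&(Z>.045)&(Z<.075)).astype(np.uint8); k,L=cv2.connectedComponents(m)
    for i in range(1,k):
        q=P[L==i]
        if len(q)>80: print(' bay floor',len(q),*rect(q),np.median(q[:,2]).round(4))
    q=P[S&(Z>.074)&(Z<.086)&(H[...,1]<60)&(H[...,2]>120)]; print(' walls',len(q),*rect(q))
    reg=ok&(Y>.1)&(Y<.42)&(X>.25)&(X<.72)
    m=(reg&(Z>.055)&(Z<.08)).astype(np.uint8); k,L=cv2.connectedComponents(m)
    for i in range(1,k):
        q=P[L==i]
        if 90<len(q)<220: print(' core',len(q),*rect(q),np.median(q[:,2]).round(4),np.median(H[L==i],0))
    q=P[ok&(Z>.108)&(Z<.15)&(X>.55)&(X<.66)&(Y>0)&(Y<.1)]; print(' spindle',len(q),*rect(q),q[:,2].max().round(4))
    q=P[ok&(H[...,0]>8)&(H[...,0]<20)&(H[...,1]>170)&(X>.4)&(X<.62)&(Y<0)&(Y>-.25)&(Z>.06)]
    if len(q)>50:
        c=q.mean(0); u,s,vt=np.linalg.svd(q-c); nn=vt[2]; print(' visor',len(q),'lean',np.arcsin(abs(nn[2])).round(3),c.round(3))
E
python3 m2.py 2
python3 - <<'E'
from h import *
a,d=load("pics/scene2.npz"); b,e=load("pics/top2.npz")
f=lambda i,v,u:cv2.resize(i[v-20:v+20,u-26:u+26],(390,300),interpolation=cv2.INTER_CUBIC)
cv2.imwrite("pics/sp.png",np.hstack([f(a,230,284),f(b,187,266)])[:,:,::-1])
E
```

```text
scene
 bay floor 547 [ 627.  -121.5] [162.7 193.5] 95.4 0.0586
 bay floor 406 [ 653.4 -175. ] [80.1 44.7] 6.4 0.0565
 bay floor 399 [ 647.7 -118.2] [78.7 44.7] 5.7 0.0563
 bay floor 404 [642.7 -61.9] [79.2 44.5] 5.2 0.0563
 bay floor 317 [ 723.1 -108. ] [  7. 208.] 96.4 0.0586
 walls 519 [ 648.2 -117.4] [155.1 212.7] 95.6
 core 123 [412.5 272.9] [26.4 44.2] 104.5 0.0643 [ 10. 170. 191.]
 core 131 [495.2 305.5] [24.7 45. ] 102.1 0.0645 [ 12.  23. 179.]
 core 145 [581.9 320.4] [27.6 43.2] 98.5 0.065 [ 18. 184. 197.]
 spindle 63 [604.8  49.1] [18.4 18.6] 110.2 0.1335
 visor 1930 lean 0.723 [ 0.52  -0.129  0.099]
top
 bay floor 220 [ 713.6 -114.5] [199.1  41.4] 84.2 0.0607
 bay floor 351 [ 657.3 -172.4] [82.  44.3] 4.7 0.0594
 bay floor 421 [ 652.6 -116.5] [79.6 45.2] 5.5 0.059
 bay floor 425 [647.2 -60.7] [81.5 45.5] 5.0 0.0588
 bay floor 145 [555.  -80.4] [ 23.3 124.8] 91.4 0.0622
 walls 389 [ 645.8 -116.3] [155.2 211.5] 95.2
 core 137 [578. 321.] [26.3 44.3] 105.5 0.0679 [ 22. 163. 166.]
 core 140 [490.3 306.9] [24.2 43.8] 102.2 0.0667 [ 20.    5.  163.5]
 core 145 [408.1 274.6] [24.8 44.7] 108.3 0.0672 [ 11. 147. 167.]
 spindle 56 [597.9  55.3] [19.2 37.5] 113.6 0.1389
 visor 508 lean 0.796 [ 0.52  -0.089  0.096]
```

View pics/sp.png

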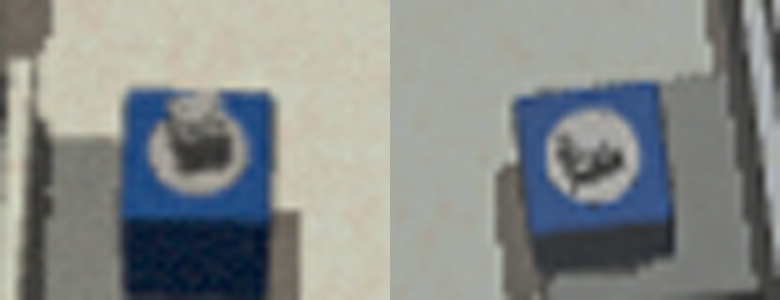

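Request:
jog_arm([
  [0.061,0.189,0,0,0,0.0063],
  [0.061,0.189,0,0,0,0.0063],
  [0.061,0.189,0,0,0,0.0063],
  [0.061,0.189,0,0,0,0.0063],
  [0.061,0.189,0,0,0,0.0063],
  [0.061,0.189,0,0,0,0.0063],
  [0.061,0.189,0,0,0,0.0063],
  [0.061,0.189,0,0,0,0.0063],
], hand=0.7)

```text
time: 6.3
position: [0.5295, 0.1714, 0.2984]
orientation: [-2.021, -2.403, 0.004]
force: [-0.1, -0.2, 0.1]
grip_width: 0.699
finger_force: 0.0
```

Request:
jog_arm([
  [0.061,0.189,0,0,0,0.0063],
  [0.061,0.189,0,0,0,0.0063],
  [0.061,0.189,0,0,0,0.0063],
  [0.061,0.189,0,0,0,0.0063],
  [0,0,-0.25,0,0,0],
  [0,0,-0.25,0,0,0],
  [0,0,-0.25,0,0,0],
  [0,0,0,0,0,0],
])

```text
time: 7.3
position: [0.5757, 0.3203, 0.1449]
orientation: [-1.971, -2.44, 0.014]
force: [-1.3, -0.7, -0.2]
grip_width: 0.7
finger_force: 0.0
```

Run:
```python
from h import *
n="scene"; a,d=save(n,"pics/s3.png"); P=cloud(n,d); Z=P[...,2]; m=(d>0)&(Z>.024)&(Z<.045)&(P[...,0]>.5)&(P[...,0]<.72)&(P[...,1]>.2)&(P[...,1]<.42)
k,L,s,c=cv2.connectedComponentsWithStats(m.astype(np.uint8))
for i in range(1,k):
    if s[i,4]>40: print(rect(P[L==i]))
print(get_obs()['position'],get_obs()['orientation'])
```

```text
(array([505.2, 308.3]), array([20.3, 70.8]), np.float32(101.2))
(array([582.2, 320.7]), array([41.1, 71.2]), np.float32(101.4))
[0.57736537 0.32089509 0.14837349] [-1.97275698 -2.44201992  0.00674117]
```

Request:
jog_arm([
  [0.013,0,-0.16,0,0,0],
  [0,0,-0.16,0,0,0],
  [0,0,-0.12,0,0,0],
  [0,0,-0.1,0,0,0],
  [0,0,0,0,0,0],
])

```text
time: 7.98
position: [0.5815, 0.3214, 0.0429]
orientation: [1.974, 2.444, 0.0]
force: [0.2, 0.4, 0.6]
grip_width: 0.702
finger_force: 0.0
```

Request:
jog_arm([
  [0,0,0,0,0,0],
  [0,0,0,0,0,0],
  [0,0,0,0,0,0],
  [0,0,0,0,0,0],
  [0,0,0,0,0,0],
  [0,0,0,0,0,0],
], hand=0, grip_force=45)

```text
time: 8.72
position: [0.5817, 0.3215, 0.0437]
orientation: [1.973, 2.443, 0.003]
force: [-1.3, -0.6, 6.7]
grip_width: 0.27
finger_force: 48.6
```

Request:
jog_arm([
  [0,0,0.13,0,0,0],
  [0,0,0.3,0,0,0],
  [0,0,0.3,0,0,0],
  [0,0,0.3,0,0,0],
  [0.0317,-0.1913,0,0,0,0.0927],
  [0.0317,-0.1913,0,0,0,0.0927],
  [0.0317,-0.1913,0,0,0,0.0927],
  [0.0317,-0.1913,0,0,0,0.0927],
])

```text
time: 9.72
position: [0.6063, 0.167, 0.2483]
orientation: [1.182, 2.911, 0.0]
force: [0.1, 0.3, -2.9]
grip_width: 0.27
finger_force: 47.5
```

Request:
jog_arm([
  [0.0317,-0.1913,0,0,0,0.0927],
  [0.0317,-0.1913,0,0,0,0.0927],
  [0.0317,-0.1913,0,0,0,0.0927],
  [0.0317,-0.1913,0,0,0,0.0927],
  [0.0317,-0.1913,0,0,0,0.0927],
  [0.0317,-0.1913,0,0,0,0.0927],
  [0,0,-0.2,0,0,0],
  [0,0,0,0,0,0],
])

```text
time: 10.72
position: [0.6429, -0.0615, 0.2055]
orientation: [0.15, -3.132, -0.003]
force: [-0.1, 0.8, -1.8]
grip_width: 0.272
finger_force: 47.4
```

```bash
cat > m3.py <<'E'
from h import *
import sys
# held/placed insert base near given point, between heights
x,y,lo,hi=map(float,sys.argv[1:5])
for n in("scene","top"):
    a,d=save(n,f"pics/{n}_h.png"); P=cloud(n,d); Z=P[...,2]
    m=(d>0)&(Z>lo)&(Z<hi)&(abs(P[...,0]-x)<.06)&(abs(P[...,1]-y)<.045)
    k,L,s,c=cv2.connectedComponentsWithStats(m.astype(np.uint8))
    for i in range(1,k):
        if s[i,4]>25: q=P[L==i]; print(n,s[i,4],rect(q),'z',np.percentile(q[:,2],[10,50,90]).round(4),c[i].round(0))
o=get_obs();r=o['orientation'];print(o['position'],'yaw',(2*np.degrees(np.arctan2(r[1],r[0]))-90)%180,o['force'],o['grip_width'])
E
python3 m3.py .645 -.061 .14 .26
```

```text
scene 616 (array([652.8, -62.2]), array([56.2, 88.5]), np.float32(96.5)) z [0.1826 0.2242 0.2571] [237. 220.]
[ 0.64437047 -0.06105416  0.20897544] yaw 95.56964614291815 [ 0.14547571 -0.06260434 -2.1457653 ] 0.2663619567509179
```

Request:
jog_arm([
  [0.003,0,-0.15,0,0,0],
  [0,0,-0.15,0,0,0],
  [0,0,-0.13,0,0,0],
  [0,0,-0.05,0,0,0],
  [0,0,-0.03,0,0,0],
  [0,0,-0.03,0,0,0],
  [0,0,0,0,0,0],
])

```text
time: 11.7
position: [0.6452, -0.0614, 0.1004]
orientation: [-0.153, 3.138, -0.0]
force: [-0.4, 0.1, -2.4]
grip_width: 0.271
finger_force: 47.4
```

```bash
python3 m3.py .645 -.061 .081 .1
```

```text
scene 131 (array([666.4, -59.7]), array([33.1, 38.5]), np.float32(99.0)) z [0.0852 0.089  0.0921] [241. 249.]
[ 0.64526016 -0.06142496  0.10061818] yaw 95.55883115903475 [ 0.23474844  0.52862999 -2.33840284] 0.2702506523061367
```

Request:
jog_arm([
  [0,0,-0.01,0,0,0],
  [0,0,-0.006,0,0,0],
  [0,0,0,0,0,0],
])

```text
time: 12.18
position: [0.6454, -0.0615, 0.0981]
orientation: [-0.152, 3.136, -0.001]
force: [-1.3, -0.3, 6.0]
grip_width: 0.271
finger_force: 48.3
```

Request:
jog_arm([
  [0,0,0,0,0,0],
  [0,0,0,0,0,0],
  [0,0,0,0,0,0],
  [0,0,0.15,0,0,0],
  [0,0,0.3,0,0,0],
  [0,0,0.3,0,0,0],
  [0,0,0,0,0,0],
], hand=0.48)

```text
time: 13.05
position: [0.6466, -0.0616, 0.2523]
orientation: [-0.152, 3.129, -0.004]
force: [-0.6, -0.4, 0.1]
grip_width: 0.48
finger_force: 0.0
```

```bash
python3 m3.py .645 -.061 .081 .1;python3 m3.py .645 -.061 .113 .13; python3 m2.py 4 | grep -E "scene|top|core"
```

```text
scene 187 (array([648.4, -62.4]), array([69.6, 40. ]), np.float32(6.1)) z [0.0833 0.0861 0.0902] [242. 245.]
[ 0.64515196 -0.06136544  0.24711598] yaw 95.56344461552592 [ 0.20939335 -0.71040605 -0.38100031] 0.48117591221003453
scene 138 (array([648.6, -62. ]), array([44.4, 23.8]), np.float32(8.0)) z [0.1168 0.1198 0.1227] [241. 236.]
[ 0.64452774 -0.06126301  0.24534529] yaw 95.56142158031463 [ 0.2535234   0.59364279 -0.26240378] 0.4816952849729595
scene
 core 122 [412.  272.9] [24.8 44.1] 109.8 0.0647 [ 10. 169. 203.]
 core 132 [494.1 306.2] [25.5 43.6] 102.5 0.0647 [ 12.  23. 192.]
top
 core 138 [490.2 306.9] [23.8 44.5] 101.6 0.067 [ 20.   6. 162.]Traceback (most recent call last):
  File "m2.py", line 18, in <module>
    q=P[ok&(Z>.108)&(Z<.15)&(X>.55)&(X<.66)&(Y>0)&(Y<.1)]; print(' spindle',len(q),*rect(q),q[:,2].max().round(4))
                                                                                            ~~~~~~~~~~^^
    return umr_maximum(a, axis, None, out, keepdims, initial, where)
ValueError: zero-size array to reduction operation maximum which has no identity
```

Request:
jog_arm([
  [-0.0765,0.184,0,0,0,-0.0928],
  [-0.0765,0.184,0,0,0,-0.0928],
  [-0.0765,0.184,0,0,0,-0.0928],
  [-0.0765,0.184,0,0,0,-0.0928],
  [-0.0765,0.184,0,0,0,-0.0928],
  [-0.0765,0.184,0,0,0,-0.0928],
  [-0.0765,0.184,0,0,0,-0.0928],
  [-0.0765,0.184,0,0,0,-0.0928],
], hand=0.7)

```text
time: 14.35
position: [0.5217, 0.2341, 0.2459]
orientation: [-1.606, -2.698, 0.002]
force: [-0.5, -0.2, -0.3]
grip_width: 0.698
finger_force: 0.0
```

Request:
jog_arm([
  [-0.0765,0.184,0,0,0,-0.0928],
  [-0.0765,0.184,0,0,0,-0.0928],
  [0,0,-0.25,0,0,0],
  [0,0,-0.25,0,0,0],
  [0,0,0,0,0,0],
  [0,0,0,0,0,0],
])

```text
time: 15.1
position: [0.4926, 0.3068, 0.1482]
orientation: [1.976, 2.442, 0.001]
force: [0.4, 0.4, 0.4]
grip_width: 0.701
finger_force: 0.0
```

```bash
python3 m3.py .49 .307 .026 .045
```

```text
scene 181 (array([499. , 306.9]), array([39.1, 73.1]), np.float32(94.7)) z [0.029  0.0324 0.0393] [373. 221.]
top 109 (array([493.8, 292.4]), array([40.8, 39.3]), np.float32(13.0)) z [0.0298 0.0343 0.0391] [187. 232.]
[0.49315551 0.30695799 0.14900595] yaw 12.027694104306761 [ 0.08122609  0.81843942 -0.19578385] 0.6981568822076212
```

Request:
jog_arm([
  [0,0,-0.16,0,0,0],
  [0,0,-0.16,0,0,0],
  [0,0,-0.12,0,0,0],
  [0,0,-0.09,0,0,0],
  [0,0,0,0,0,0],
])

```text
time: 15.82
position: [0.4923, 0.3066, 0.0412]
orientation: [-1.976, -2.442, 0.0]
force: [0.4, -0.2, 0.3]
grip_width: 0.695
finger_force: 0.0
```

Request:
jog_arm([
  [0,0,0,0,0,0],
  [0,0,0,0,0,0],
  [0,0,0,0,0,0],
  [0,0,0,0,0,0],
  [0,0,0,0,0,0],
  [0,0,0,0,0,0],
], hand=0, grip_force=45)

```text
time: 16.58
position: [0.4926, 0.3069, 0.0422]
orientation: [1.976, 2.441, 0.003]
force: [-0.5, -1.7, 6.4]
grip_width: 0.274
finger_force: 47.0
```

```bash
python3 m3.py .49 .307 .026 .040
```

```text
scene 130 (array([495.3, 305.5]), array([43.4, 70.3]), np.float32(104.0)) z [0.0286 0.0317 0.0347] [371. 221.]
top 83 (array([496.8, 285. ]), array([42.5, 24.9]), np.float32(7.8)) z [0.0285 0.0349 0.0383] [188. 231.]
[0.49263535 0.30688315 0.04217798] yaw 12.04242660910397 [-1.09681306 -0.27344348  7.13226117] 0.27510707113071586
```

Request:
jog_arm([
  [0,0,0.13,0,0,0],
  [0,0,0.3,0,0,0],
  [0,0,0.3,0,0,0],
  [0,0,0.3,0,0,0],
  [0.079,-0.212,0,0,0,0.0927],
  [0.079,-0.212,0,0,0,0.0927],
  [0.079,-0.212,0,0,0,0.0927],
  [0.079,-0.212,0,0,0,0.0927],
])

```text
time: 17.68
position: [0.5554, 0.1357, 0.2471]
orientation: [1.184, 2.91, 0.0]
force: [0.9, 0.4, -2.4]
grip_width: 0.271
finger_force: 45.8
```

Request:
jog_arm([
  [0.079,-0.212,0,0,0,0.0927],
  [0.079,-0.212,0,0,0,0.0927],
  [0.079,-0.212,0,0,0,0.0927],
  [0.079,-0.212,0,0,0,0.0927],
  [0.079,-0.212,0,0,0,0.0927],
  [0.079,-0.212,0,0,0,0.0927],
  [0,0,-0.2,0,0,0],
  [0,0,0,0,0,0],
])

```text
time: 18.68
position: [0.6484, -0.1174, 0.2039]
orientation: [0.148, -3.132, -0.004]
force: [-0.2, 0.0, -2.0]
grip_width: 0.273
finger_force: 45.7
```

Request:
jog_arm([
  [0,0,-0.1,0,0,0],
  [0,0,0,0,0,0],
])

```text
time: 18.92
position: [0.6496, -0.1166, 0.1873]
orientation: [0.151, -3.137, -0.001]
force: [0.8, -0.2, -1.2]
grip_width: 0.274
finger_force: 45.7
```

Request:
jog_arm([
  [0.002,-0.002,-0.16,0,0,0],
  [0,0,-0.13,0,0,0],
  [0,0,-0.07,0,0,0],
  [0,0,-0.04,0,0,0],
  [0,0,-0.03,0,0,0],
  [0,0,-0.013,0,0,0],
  [0,0,0,0,0,0],
  [0,0,0,0,0,0],
])

```text
time: 19.92
position: [0.6506, -0.1179, 0.0987]
orientation: [-0.15, 3.137, -0.0]
force: [-0.6, -0.5, -2.8]
grip_width: 0.27
finger_force: 45.8
```

Request:
jog_arm([
  [0,0,-0.008,0,0,0],
  [0,0,-0.008,0,0,0],
  [0,0,0,0,0,0],
])

```text
time: 20.3
position: [0.6507, -0.1179, 0.0963]
orientation: [-0.15, 3.137, -0.001]
force: [-1.4, 0.2, 6.0]
grip_width: 0.273
finger_force: 46.7
```

Request:
jog_arm([
  [0,0,0,0,0,0],
  [0,0,0,0,0,0],
  [0,0,0,0,0,0],
  [0,0,0.15,0,0,0],
  [0,0,0.3,0,0,0],
  [0,0,0.3,0,0,0],
  [0,0,0,0,0,0],
], hand=0.48)

```text
time: 21.18
position: [0.652, -0.1182, 0.2506]
orientation: [-0.15, 3.13, -0.005]
force: [-0.3, -0.5, -0.2]
grip_width: 0.481
finger_force: 0.0
```

```bash
python3 m3.py .650 -.117 .081 .1;python3 m3.py .41 .273 .026 .045;python3 m3.py .41 .273 .055 .08
```

```text
scene 186 (array([ 645.7, -114.3]), array([71.9, 40.1]), np.float32(5.8)) z [0.083  0.0861 0.0934] [224. 243.]
scene 41 (array([651.7, -79.1]), array([66.6,  6. ]), np.float32(10.4)) z [0.0829 0.0862 0.0881] [235. 243.]
[ 0.65057087 -0.11778138  0.24530175] yaw 95.47531360361313 [-0.46312717  0.09170876 -0.79309422] 0.4823762093999612
scene 166 (array([415. , 275.1]), array([38.7, 72.3]), np.float32(100.9)) z [0.0283 0.0317 0.0405] [363. 197.]
top 167 (array([408.2, 274.3]), array([40.8, 70.3]), np.float32(107.8)) z [0.0306 0.0338 0.0381] [191. 261.]
[ 0.6499606  -0.11762859  0.24353032] yaw 95.47158954774363 [-0.38374118 -0.1739449  -0.32935406] 0.4775870989436147
scene 119 (array([411.8, 273.9]), array([25.9, 45. ]), np.float32(106.5)) z [0.0596 0.0643 0.0675] [365. 189.]
top 139 (array([408.3, 274. ]), array([24.3, 43.2]), np.float32(107.4)) z [0.0631 0.0673 0.0716] [189. 260.]
[ 0.64996837 -0.11763426  0.24342023] yaw 95.4698082553399 [ 0.15742336 -0.20921038  0.42604837] 0.47904548862403956
```

Request:
jog_arm([
  [-0.12,0.196,0,0,0,-0.0869],
  [-0.12,0.196,0,0,0,-0.0869],
  [-0.12,0.196,0,0,0,-0.0869],
  [-0.12,0.196,0,0,0,-0.0869],
  [-0.12,0.196,0,0,0,-0.0869],
  [-0.12,0.196,0,0,0,-0.0869],
  [-0.12,0.196,0,0,0,-0.0869],
  [-0.12,0.196,0,0,0,-0.0869],
], hand=0.7)

```text
time: 22.48
position: [0.4572, 0.1969, 0.2442]
orientation: [-1.507, -2.755, 0.002]
force: [0.6, 0.7, 0.2]
grip_width: 0.7
finger_force: 0.0
```

Request:
jog_arm([
  [-0.12,0.196,0,0,0,-0.0869],
  [-0.12,0.196,0,0,0,-0.0869],
  [0,0,-0.25,0,0,0],
  [0,0,-0.25,0,0,0],
  [0,0,0,0,0,0],
  [0,0,0,0,0,0],
])

```text
time: 23.22
position: [0.4111, 0.2744, 0.1464]
orientation: [1.863, 2.529, 0.001]
force: [0.3, -0.1, -0.1]
grip_width: 0.699
finger_force: 0.0
```

```bash
python3 m3.py .41 .274 .026 .040; python3 m3.py .650 -.117 .11 .13;python3 m3.py .645 -.061 .11 .13
```

```text
scene 149 (array([412.5, 274. ]), array([41.7, 71.8]), np.float32(107.2)) z [0.0278 0.031  0.0356] [362. 197.]
top 110 (array([412.1, 261.5]), array([39.7, 42.7]), np.float32(108.0)) z [0.0304 0.034  0.0382] [198. 260.]
[0.41157612 0.27456957 0.14698625] yaw 17.242766464445154 [-0.15377136 -0.71640996  0.02369134] 0.6998901508326283
scene 144 (array([ 645.8, -114. ]), array([43.8, 23.8]), np.float32(6.7)) z [0.1144 0.1194 0.1223] [222. 233.]
top 137 (array([ 642.2, -113.4]), array([44. , 23.9]), np.float32(4.9)) z [0.1176 0.1217 0.1255] [324. 171.]
[0.41131418 0.27446887 0.14662538] yaw 17.242466449744242 [-0.02303093 -0.18927817 -0.05545397] 0.6972815557291543
scene 29 (array([ 648.2, -103.5]), array([38.5,  4.5]), np.float32(0.1)) z [0.1133 0.1189 0.1207] [225. 235.]
scene 144 (array([648.6, -62. ]), array([43.6, 23.9]), np.float32(5.5)) z [0.1154 0.1197 0.122 ] [240. 236.]
top 137 (array([645.4, -61.1]), array([45.8, 24.4]), np.float32(4.9)) z [0.1168 0.122  0.1259] [306. 170.]
top 31 (array([ 642.8, -103.4]), array([44.7,  4.4]), np.float32(3.5)) z [0.115  0.1186 0.1257] [321. 170.]
[0.41093423 0.27436528 0.14609686] yaw 17.25033598136163 [ 0.44927556 -0.78195722 -0.62969816] 0.7030508622208764
```

Request:
jog_arm([
  [-0.003,0,-0.16,0,0,0],
  [0,0,-0.16,0,0,0],
  [0,0,-0.12,0,0,0],
  [0,0,-0.08,0,0,0],
  [0,0,0,0,0,0],
])

```text
time: 24.15
position: [0.4094, 0.274, 0.0406]
orientation: [-1.863, -2.529, 0.002]
force: [-0.6, -0.2, 0.7]
grip_width: 0.699
finger_force: 0.0
```

Request:
jog_arm([
  [0,0,0,0,0,0],
  [0,0,0,0,0,0],
  [0,0,0,0,0,0],
  [0,0,0,0,0,0],
  [0,0,0,0,0,0],
  [0,0,0,0,0,0],
], hand=0, grip_force=45)

```text
time: 24.9
position: [0.4103, 0.2744, 0.0419]
orientation: [1.862, 2.529, 0.002]
force: [-0.7, -1.1, 7.3]
grip_width: 0.272
finger_force: 48.6
```

```bash
python3 m3.py .41 .273 .026 .040
```

```text
scene 122 (array([412.4, 273.4]), array([44.1, 69.6]), np.float32(110.3)) z [0.0281 0.0309 0.0354] [361. 197.]
top 84 (array([416.2, 254.4]), array([41.7, 27.1]), np.float32(14.6)) z [0.0295 0.0335 0.0379] [199. 258.]
[0.41026713 0.27440998 0.04192923] yaw 17.259713250287362 [-0.66469065 -1.54206201  6.60235069] 0.2711585830785084
```

Request:
jog_arm([
  [0,0,0.13,0,0,0],
  [0,0,0.3,0,0,0],
  [0,0,0.3,0,0,0],
  [0,0,0.3,0,0,0],
  [0.1224,-0.2236,0,0,0,0.0869],
  [0.1224,-0.2236,0,0,0,0.0869],
  [0.1224,-0.2236,0,0,0,0.0869],
  [0.1224,-0.2236,0,0,0,0.0869],
])

```text
time: 26.0
position: [0.5081, 0.0939, 0.2471]
orientation: [-1.105, -2.941, -0.0]
force: [-0.1, 0.0, -2.6]
grip_width: 0.273
finger_force: 47.4
```

Request:
jog_arm([
  [0.1224,-0.2236,0,0,0,0.0869],
  [0.1224,-0.2236,0,0,0,0.0869],
  [0.1224,-0.2236,0,0,0,0.0869],
  [0.1224,-0.2236,0,0,0,0.0869],
  [0.1224,-0.2236,0,0,0,0.0869],
  [0.1224,-0.2236,0,0,0,0.0869],
  [0,0,-0.2,0,0,0],
  [0,0,0,0,0,0],
])

```text
time: 27.0
position: [0.6531, -0.1729, 0.2035]
orientation: [0.148, -3.132, -0.005]
force: [-0.0, 0.5, -2.9]
grip_width: 0.272
finger_force: 47.3
```

Request:
jog_arm([
  [0,0,-0.1,0,0,0],
  [0,0,0,0,0,0],
  [0,0,0,0,0,0],
])

```text
time: 27.38
position: [0.6549, -0.1726, 0.1889]
orientation: [-0.151, 3.137, -0.001]
force: [-0.3, -0.2, -1.1]
grip_width: 0.274
finger_force: 47.3
```

Request:
jog_arm([
  [0,0,-0.16,0,0,0],
  [0,0,-0.13,0,0,0],
  [0,0,-0.07,0,0,0],
  [0,0,-0.04,0,0,0],
  [0,0,-0.03,0,0,0],
  [0,0,-0.013,0,0,0],
  [0,0,-0.01,0,0,0],
  [0,0,0,0,0,0],
])

```text
time: 28.38
position: [0.6547, -0.173, 0.0967]
orientation: [-0.15, 3.138, -0.0]
force: [0.4, 0.2, -1.7]
grip_width: 0.271
finger_force: 47.3
```

Request:
jog_arm([
  [0,0,-0.006,0,0,0],
  [0,0,0,0,0,0],
])

```text
time: 28.62
position: [0.6549, -0.1731, 0.096]
orientation: [-0.15, 3.137, -0.001]
force: [-0.7, -0.4, 3.6]
grip_width: 0.271
finger_force: 48.1
```

Request:
jog_arm([
  [0,0,0,0,0,0],
  [0,0,0,0,0,0],
  [0,0,0,0,0,0],
  [0,0,0.15,0,0,0],
  [0,0,0.3,0,0,0],
  [0,0,0.3,0,0,0],
  [0,0,0.3,0,0,0],
  [0,0,0,0,0,0],
], hand=0.48)

```text
time: 29.62
position: [0.6557, -0.1733, 0.311]
orientation: [-0.15, 3.13, -0.006]
force: [0.4, 0.2, -0.0]
grip_width: 0.479
finger_force: 0.0
```

Request:
jog_arm([
  [-0.16,0,0,0,0,-0.1],
  [-0.16,0,0,0,0,-0.1],
  [-0.16,0.03,0,0,0,-0.1],
  [-0.16,0.03,0,0,0,-0.1],
  [-0.16,0.03,0,0,0,-0.1],
  [-0.16,0.03,0,0,0,-0.1],
  [-0.13,0.035,0,0,0,-0.1],
  [0,0.03,0,0,0,-0.1],
])

```text
time: 30.62
position: [0.4349, -0.1354, 0.3051]
orientation: [-1.731, -2.622, 0.0]
force: [-0.8, 0.1, 0.9]
grip_width: 0.479
finger_force: 0.0
```

Request:
jog_arm([
  [0,0,0,0,0,-0.1],
  [0,0,0,0,0,-0.1],
  [0,0,0,0,0,0],
  [0,0,0,0,0,0],
])

```text
time: 31.12
position: [0.4365, -0.1359, 0.3049]
orientation: [-2.108, -2.328, 0.0]
force: [0.5, 0.1, 1.1]
grip_width: 0.483
finger_force: 0.0
```

```bash
cat > m4.py <<'E'
from h import *
import sys
t=sys.argv[1]
for n in("scene","top"):
    a,d=save(n,f"pics/{n}{t}.png"); P=cloud(n,d); Z=P[...,2]; X,Y=P[...,0],P[...,1]
    m=(d>0)&(Z>.11)&(Z<.14)&(X>.6)&(X<.7)&(Y>-.22)&(Y<-.03)
    k,L,s,c=cv2.connectedComponentsWithStats(m.astype(np.uint8))
    for i in range(1,k):
        if s[i,4]>40: q=P[L==i]; print(n,s[i,4],rect(q),'z',np.median(q[:,2]).round(4))
    m=(d>0)&(X>.3)&(X<.52)&(Y<-.2)&(Y>-.42)&(Z<.09)
    q=P[m&(Z>.03)&(Z<.05)];r=P[m&(Z>.062)]
    if len(r)>20: print(n,' wheel',rect(q),rect(r),np.median(r[:,2]).round(4))
o=get_obs();r=o['orientation'];print(o['position'],'yaw',(2*np.degrees(np.arctan2(r[1],r[0]))-90)%180)
E
python3 m4.py 5
python3 - <<'E'
from h import *
a,d=load("pics/scene5.npz");b,e=load("pics/top5.npz")
cv2.imwrite("pics/c5.png",np.hstack([cv2.resize(a[150:300,130:330],(400,300)),cv2.resize(b[120:270,230:430],(400,300))])[:,:,::-1])
E
```

```text
scene 147 (array([ 656.8, -173.3]), array([45.7, 23.4]), np.float32(5.2)) z 0.1197
scene 141 (array([ 645.7, -114.3]), array([45. , 23.8]), np.float32(5.7)) z 0.1194
scene 145 (array([648.3, -62.1]), array([44.2, 23.9]), np.float32(7.5)) z 0.1191
scene  wheel (array([ 448.6, -296.3]), array([81.2, 83. ]), np.float32(128.2)) (array([ 447.8, -296.8]), array([82.1, 18.6]), np.float32(40.5)) 0.0689
top 141 (array([ 654.2, -172.5]), array([44.1, 24.7]), np.float32(9.4)) z 0.1217
top 138 (array([644.8, -61.3]), array([45. , 24.6]), np.float32(5.7)) z 0.1214
top 137 (array([ 642.7, -113.2]), array([46.7, 24.1]), np.float32(5.5)) z 0.1221
top  wheel (array([ 438.1, -309.6]), array([50.8, 85. ]), np.float32(149.0)) (array([ 436.2, -302.7]), array([53.5, 19.4]), np.float32(41.4)) 0.0717
[ 0.43657471 -0.13592717  0.30504179] yaw 5.597082274659215
```

View pics/c5.png

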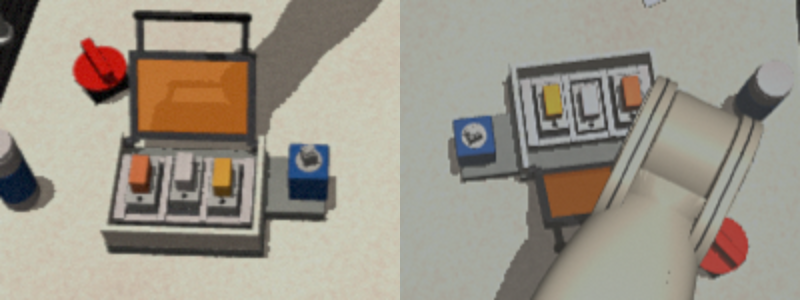

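All three inserts stand in their bays: cores at (140,172), (185,170), (222,178) in the left crop. The grey one has been knocked a few mm but is still within the 12 mm limit. Next I'll shut the visor.

Request:
jog_arm([
  [-0.025,0,-0.2,0,0,0],
  [0,0,-0.2,0,0,0],
  [0,0,-0.2,0,0,0],
  [0,0,-0.125,0,0,0],
  [0,0,0,0,0,0],
], hand=0.4)

```text
time: 31.85
position: [0.4307, -0.1355, 0.159]
orientation: [-2.109, -2.324, 0.001]
force: [0.3, -0.0, 0.2]
grip_width: 0.399
finger_force: 0.0
```

Request:
jog_arm([
  [0.065,0.006,0,0,0,0],
  [0.089,0.008,0.08,0,0,0],
  [0.099,0.009,0.068,0,0,0],
  [0.107,0.01,0.055,0,0,0],
  [0.113,0.011,0.04,0,0,0],
  [0.117,0.011,0.025,0,0,0],
  [0.119,0.011,0.01,0,0,0],
  [0,0,0,0,0,0],
])

```text
time: 32.85
position: [0.5753, -0.1226, 0.2166]
orientation: [2.11, 2.325, 0.001]
force: [-1.1, 0.3, 0.4]
grip_width: 0.401
finger_force: 0.0
```

Request:
jog_arm([
  [0.119,0.011,-0.005,0,0,0],
  [0.118,0.011,-0.021,0,0,0],
  [0.114,0.011,-0.036,0,0,0],
  [0.08,0.008,-0.035,0,0,0],
  [0.03,0.003,-0.015,0,0,0],
  [0.015,0.001,0,0,0,0],
  [0,0,0,0,0,0],
])

```text
time: 33.72
position: [0.666, -0.1138, 0.1929]
orientation: [-2.111, -2.321, 0.006]
force: [-11.0, -1.7, -1.4]
grip_width: 0.396
finger_force: 5.3
```

Request:
jog_arm([
  [-0.05,-0.005,0,0,0,0],
  [0,0,0.2,0,0,0],
  [0,0,0.3,0,0,0],
  [-0.08,-0.07,0.05,0,0,0.1073],
  [-0.08,-0.07,0,0,0,0.1073],
  [-0.08,-0.07,0,0,0,0.1073],
  [-0.08,-0.07,0,0,0,0.1073],
  [-0.08,-0.07,0,0,0,0.1073],
])

```text
time: 34.72
position: [0.5777, -0.1851, 0.3041]
orientation: [0.968, 2.987, 0.0]
force: [-0.5, -0.4, 0.5]
grip_width: 0.397
finger_force: 0.0
```

Request:
jog_arm([
  [-0.08,-0.07,0,0,0,0.1073],
  [-0.08,-0.07,0,0,0,0.1073],
  [-0.08,-0.07,0,0,0,0.1073],
  [-0.08,-0.07,0,0,0,0.1073],
  [-0.08,-0.07,0,0,0,0.1073],
  [-0.08,-0.07,0,0,0,0.1073],
  [-0.08,-0.07,0,0,0,0.1073],
  [-0.08,-0.07,0,0,0,0.1073],
], hand=0.7)

```text
time: 35.72
position: [0.4497, -0.297, 0.304]
orientation: [-1.108, 2.939, -0.002]
force: [1.0, -0.2, -0.2]
grip_width: 0.698
finger_force: 0.0
```

Request:
jog_arm([
  [0,0,-0.2,0,0,0],
  [0,0,-0.2,0,0,0],
  [0,0,0,0,0,0],
])

```text
time: 36.1
position: [0.4492, -0.2958, 0.2219]
orientation: [1.1, -2.941, -0.005]
force: [0.3, 1.7, 1.4]
grip_width: 0.699
finger_force: 0.0
```

```bash
python3 m4.py 6
python3 - <<'E'
from h import *
o=[]
for n,v,u in(("scene",230,284),("top",187,266)):
    a=np.mean([grab_frame(n)[0].astype(float) for _ in range(8)],0); np.save(f"pics/avg_{n}.npy",a)
    o.append(cv2.resize(a[v-20:v+20,u-26:u+26],(390,300),interpolation=cv2.INTER_CUBIC))
    d=np.mean([grab_frame(n)[1] for _ in range(4)],0); P=cloud(n,d); X,Y,Z=P[...,0],P[...,1],P[...,2]
    q=P[(Z>.125)&(Z<.14)&(X>.55)&(X<.66)&(Y>0)&(Y<.1)]; print(n,len(q),q.mean(0).round(4),rect(q))
    q=P[(Z>.108)&(Z<.14)&(X>.55)&(X<.66)&(Y>0)&(Y<.1)]; print(n,len(q),q.mean(0).round(4),rect(q))
    H=hsv(a.astype(np.uint8)); q=P[(H[...,0]>100)&(H[...,0]<125)&(H[...,1]>100)&(Z>.09)&(Z<.108)&(X>.55)&(X<.66)&(Y>0)&(Y<.1)]; print(n,'col',rect(q))
cv2.imwrite("pics/sp2.png",np.hstack(o).clip(0,255)[:,:,::-1])
a,d=load("pics/scene6.npz")
P=cloud("scene",d);H=hsv(a)
m=(H[...,0]>5)&(H[...,0]<22)&(H[...,1]>120)&(P[...,0]>.55)&(P[...,0]<.72)&(P[...,1]<-.02)&(P[...,1]>-.22)&(P[...,2]>.05);q=P[m]
print('bar',P[(P[...,2]>.2)&(P[...,0]>.55)&(P[...,0]<.72)&(P[...,1]<-.02)&(P[...,1]>-.22)].mean(0).round(4))
E
```

```text
scene 148 (array([ 657.5, -173.4]), array([48. , 24.1]), np.float32(3.9)) z 0.1196
scene 143 (array([ 646.4, -114.5]), array([45.2, 23.5]), np.float32(4.0)) z 0.1193
scene 143 (array([648.1, -62. ]), array([45.1, 24.2]), np.float32(9.3)) z 0.1193
scene  wheel (array([ 449.6, -294.5]), array([82.6, 83. ]), np.float32(132.6)) (array([ 448. , -296.5]), array([77.2, 18.3]), np.float32(40.8)) 0.0689
top 68 (array([ 664.9, -171.1]), array([22.7, 25. ]), np.float32(95.5)) z 0.1219
top 65 (array([653.9, -60.8]), array([25.1, 23.2]), np.float32(8.2)) z 0.1218
top 48 (array([ 655.8, -112.8]), array([23.4, 15.9]), np.float32(88.6)) z 0.1223
top 413 (array([ 607.6, -121.2]), array([ 21.5, 178.9]), np.float32(93.6)) z 0.1279
[ 0.45073299 -0.29685489  0.22501907] yaw 131.01579616785895
scene 33 [0.6052 0.0492 0.1288] (array([604.7,  48.8]), array([15.1, 15.1]), np.float32(119.7))
scene 67 [0.6067 0.0498 0.1232] (array([603.4,  49.3]), array([19.2, 18.3]), np.float32(25.1))
scene col (array([605. ,  48.9]), array([53.8, 52.7]), np.float32(5.1))
top 43 [0.6005 0.0502 0.1307] (array([601.3,  50.6]), array([17.4, 17.6]), np.float32(114.1))
top 54 [0.5991 0.0504 0.1278] (array([601. ,  50.5]), array([18.1, 17.7]), np.float32(25.0))
top col (array([601.5,  49.8]), array([53.6, 53.1]), np.float32(5.5))
bar [ 0.66   -0.1155  0.215 ][ WARN:0@9.275] global loadsave.cpp:1063 imwrite_ Unsupported depth image for selected encoder is fallbacked to CV_8U.
```

View pics/sp2.png

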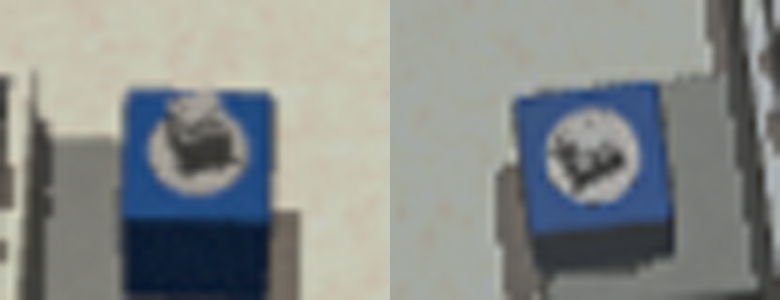

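View pics/scene6.png

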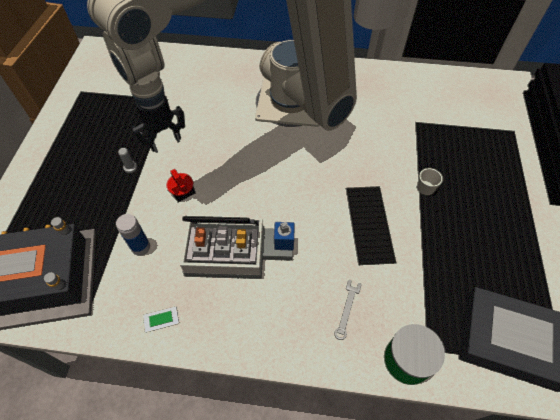

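The spindle appears as an 18 mm square at about (284,228) in scene and (266,187) in top, rotated about 25° and agreeing in both views. The visor is shut, with the bar back where it started. I'll refine the spindle angle while grasping the wheel.

Request:
jog_arm([
  [-0.022,0.008,-0.2,0,0,0],
  [0,0,-0.25,0,0,0],
  [0,0,-0.2,0,0,0],
  [0,0,-0.15,0,0,0],
  [0,0,-0.08,0,0,0],
  [0,0,0,0,0,0],
])

```text
time: 38.15
position: [0.4457, -0.2947, 0.0465]
orientation: [1.1, -2.942, -0.003]
force: [-0.2, 0.7, 1.2]
grip_width: 0.702
finger_force: 0.0
```

Run:
```python
from h import *
for n in("scene","top"):
    A=[];Q=[]
    for _ in range(12):
        d=grab_frame(n)[1]; P=cloud(n,d); X,Y,Z=P[...,0],P[...,1],P[...,2]
        q=P[(Z>.108)&(Z<.14)&(X>.58)&(X<.63)&(Y>0.02)&(Y<.08)]; c,s,t=rect(q); A.append(t%90); Q.append(q)
    q=np.vstack(Q)[:,:2]; c=np.median(q,0); 
    # 4-fold moment of far points
    w=q-q.mean(0); r=np.hypot(*w.T); th=np.arctan2(w[:,1],w[:,0]); k=r>.0085
    print(n,np.round(A,0),'median',np.median(A),'corner dir-45',np.degrees(np.angle(np.sum(r[k]**4*np.exp(4j*th[k]))))/4-45, rect(q))
print(get_obs()['position'])
```

```text
scene [24. 25. 24. 21. 21. 24. 22. 25. 24. 26. 18. 24.] median 24.099998 corner dir-45 -67.1828284116553 (array([604.4,  49.6]), array([21. , 19.6]), np.float32(23.2))
top [22. 24. 29. 26. 29. 17. 24. 14. 23. 18. 30. 23.] median 23.400002 corner dir-45 -79.46421400503887 (array([606.6,  52.5]), array([36.2, 40.4]), np.float32(170.7))
[ 0.44620795 -0.29513569  0.04746199]
```

Request:
jog_arm([
  [0,0,0,0,0,0],
  [0,0,0,0,0,0],
  [0,0,0,0,0,0],
  [0,0,0,0,0,0],
  [0,0,0,0,0,0],
  [0,0,0,0,0,0],
], hand=0, grip_force=80)

```text
time: 40.1
position: [0.4464, -0.2953, 0.0476]
orientation: [-1.1, 2.942, -0.0]
force: [-0.1, -0.3, 1.8]
grip_width: 0.193
finger_force: 78.2
```

Request:
jog_arm([
  [0,0,0.1,0,0,0],
  [0,0,0.3,0,0,0],
  [0,0,0.3,0,0,0],
  [0,0,0.2,0,0,0],
  [0,0,0.1,0,0,0],
  [0,0,0,0,0,0],
  [0,0,0,0,0,0],
  [0,0,0,0,0,0],
])

```text
time: 41.1
position: [0.4458, -0.2948, 0.2461]
orientation: [1.1, -2.941, -0.003]
force: [0.5, 0.5, -1.4]
grip_width: 0.189
finger_force: 78.8
```

```bash
cat > m5.py <<'E'
from h import *
from scipy.optimize import least_squares
o=get_obs();r=o['orientation'];p=o['position'];print(p,'yaw',(2*np.degrees(np.arctan2(r[1],r[0]))-90)%180,o['force'],o['grip_width'])
for n in("scene","top"):
    for _ in range(3):
        a,d=grab_frame(n); P=cloud(n,d); H=hsv(a).astype(int)
        m=((H[...,0]<8)|(H[...,0]>172))&(H[...,1]>130)&(H[...,2]>60)&(np.hypot(P[...,0]-p[0],P[...,1]-p[1])<.06)
        q=P[m&(P[...,2]<p[2]+.005)]
        if len(q)<30: print(n,len(q)); continue
        k=cv2.convexHull((q[:,:2]*1000).astype(np.float32))[:,0]
        f=least_squares(lambda s:np.hypot(k[:,0]-s[0],k[:,1]-s[1])-42,k.mean(0),loss='soft_l1')
        print(n,len(q),'disc',f.x.round(1),'off',(f.x-p[:2]*1000).round(1),'z',np.percentile(q[:,2],[5,50,95]).round(4))
E
python3 m5.py
```

```text
[ 0.44583601 -0.29481818  0.2460695 ] yaw 131.0103208285496 [ 0.47457709  0.51613697 -1.44839909] 0.18910998917798294
scene 344 disc [ 447.9 -295.9] off [ 2.  -1.1] z [0.2344 0.2381 0.2427]
scene 349 disc [ 447.1 -296.2] off [ 1.2 -1.4] z [0.2336 0.238  0.244 ]
scene 344 disc [ 446.7 -296.5] off [ 0.8 -1.7] z [0.2349 0.2385 0.2444]
top 5
top 4
top 4
```

Request:
jog_arm([
  [0.0655,0.1437,0,0,0,-0.0162],
  [0.0655,0.1437,0,0,0,-0.0162],
  [0.0655,0.1437,0,0,0,-0.0162],
  [0.0655,0.1437,0,0,0,-0.0162],
  [0.0655,0.1437,0,0,0,-0.0162],
  [0.0655,0.1437,0,0,0,-0.0162],
  [0.0655,0.1437,0,0,0,-0.0162],
  [0.0655,0.1437,0,0,0,-0.0162],
])

```text
time: 42.4
position: [0.5514, -0.0643, 0.2475]
orientation: [-0.795, 3.039, -0.0]
force: [-0.2, -0.1, -1.0]
grip_width: 0.193
finger_force: 78.8
```

Request:
jog_arm([
  [0.0655,0.1437,0,0,0,-0.0162],
  [0.0655,0.1437,0,0,0,-0.0162],
  [0.0655,0.1437,0,0,0,-0.0162],
  [0.0655,0.1437,0,0,0,-0.0162],
  [0,0,-0.1,0,0,0],
  [0,0,-0.1,0,0,0],
  [0,0,0,0,0,0],
  [0,0,0,0,0,0],
])

```text
time: 43.4
position: [0.6037, 0.0496, 0.2083]
orientation: [-0.64, 3.075, -0.0]
force: [-0.0, 0.2, -1.8]
grip_width: 0.193
finger_force: 78.6
```

```bash
python3 m5.py
```

```text
[0.60370516 0.04962598 0.20825017] yaw 113.50965415828728 [-0.04829399  0.15799067 -1.76066706] 0.19283989753073313
scene 368 disc [604.5  48.4] off [ 0.8 -1.2] z [0.1971 0.2006 0.2043]
scene 366 disc [603.5  48.6] off [-0.2 -1.1] z [0.1969 0.2008 0.2056]
scene 360 disc [603.8  49. ] off [ 0.1 -0.6] z [0.1972 0.2007 0.205 ]
top 0
top 0
top 0
```

Request:
jog_arm([
  [0.002,0.002,-0.1,0,0,0],
  [0,0,-0.05,0,0,0],
  [0,0,-0.02,0,0,0],
  [0,0,-0.02,0,0,0],
  [0,0,0,0,0,0],
])

```text
time: 44.32
position: [0.6039, 0.0501, 0.1695]
orientation: [-0.64, 3.076, -0.0]
force: [0.0, -1.3, -2.0]
grip_width: 0.195
finger_force: 78.8
```

Request:
jog_arm([
  [0,0,-0.03,0,0,0],
  [0,0,-0.03,0,0,0],
  [0,0,-0.03,0,0,0],
  [0,0,-0.015,0,0,0],
  [0,0,-0.008,0,0,0],
  [0,0,0,0,0,0],
])

```text
time: 45.08
position: [0.6038, 0.0501, 0.1476]
orientation: [-0.64, 3.075, -0.0]
force: [-2.3, -0.5, 4.6]
grip_width: 0.195
finger_force: 79.5
```

Request:
jog_arm([
  [0,0,0,0,0,0],
  [0,0,0,0,0,-0.06],
  [0,0,0,0,0,-0.08],
  [0,0,0,0,0,-0.08],
  [0,0,0,0,0,-0.08],
  [0,0,0,0,0,-0.08],
  [0,0,0,0,0,-0.08],
  [0,0,0,0,0,-0.08],
])

```text
time: 46.08
position: [0.6036, 0.0488, 0.1476]
orientation: [0.689, 3.064, -0.004]
force: [-4.3, -7.3, 6.9]
grip_width: 0.199
finger_force: 80.3
```

Request:
jog_arm([
  [0,0,0,0,0,-0.08],
  [0,0,0,0,0,-0.08],
  [0,0,0,0,0,-0.06],
  [0,0,0,0,0,-0.06],
  [0,0,0,0,0,-0.04],
  [0,0,0,0,0,0],
])

```text
time: 46.82
position: [0.603, 0.048, 0.1477]
orientation: [1.426, 2.798, -0.007]
force: [-8.4, -11.0, 8.7]
grip_width: 0.192
finger_force: 80.3
```

```bash
python3 m5.py; python3 -c "
from bench import *;o=get_obs();print(o['moment'],o['joints'])"; python3 m4.py 7|grep -v wheel
```

```text
[0.60299402 0.04796796 0.1476527 ] yaw 36.00655472554794 [ -8.40420184 -11.03819407   8.72778944] 0.1920417998838791
scene 307 disc [604.1  49.9] off [1.1 1.9] z [0.1364 0.1398 0.1465]
scene 306 disc [603.8  50.4] off [0.9 2.5] z [0.1361 0.14   0.1443]
scene 305 disc [603.5  50. ] off [0.5 2. ] z [0.1364 0.1398 0.1453]
top 0
top 0
top 0
[-2.18532406  1.63065113  0.26808806] [-0.05714671  0.38610582 -0.00588384  1.17948919 -0.00427967  0.88449583]
scene 162 (array([ 646. , -114.2]), array([45.3, 24.1]), np.float32(5.0)) z 0.1276
scene 171 (array([ 657.7, -173.5]), array([45.7, 24.6]), np.float32(5.0)) z 0.1271
scene 166 (array([648.4, -62.2]), array([46.5, 23.9]), np.float32(5.9)) z 0.1276
top 79 (array([ 665.1, -171. ]), array([26.5, 24.2]), np.float32(4.7)) z 0.1306
top 74 (array([654.2, -61.5]), array([22.6, 27.8]), np.float32(179.1)) z 0.1319
top 57 (array([ 654.7, -111.9]), array([18.8, 22.4]), np.float32(90.2)) z 0.1311
top 426 (array([ 609.6, -121.2]), array([ 20.7, 179. ]), np.float32(91.9)) z 0.1283
[0.60301098 0.04796317 0.1476658 ] yaw 36.04868708636221
```

Request:
jog_arm([
  [-0.005,-0.007,0,0,0,-0.04],
  [0,0,0,0,0,-0.04],
  [0,0,0,0,0,-0.04],
  [0,0,0,0,0,0],
  [0,0,0,0,0,0],
])

```text
time: 47.85
position: [0.6026, 0.0475, 0.1476]
orientation: [1.681, 2.652, -0.003]
force: [-5.2, -6.4, 6.2]
grip_width: 0.196
finger_force: 80.0
```

```bash
python3 m4.py 8|grep -E "scene.*z|yaw"|grep -v wheel; python3 -c "
from bench import *;o=get_obs();print(o['moment'],o['force'])"
```

```text
scene 174 (array([ 657.6, -173.2]), array([45.6, 24.2]), np.float32(4.5)) z 0.1292
scene 170 (array([ 646.6, -114.3]), array([45.7, 23.9]), np.float32(5.4)) z 0.1286
scene 167 (array([647.6, -62. ]), array([45.4, 23.8]), np.float32(7.0)) z 0.1289
[0.60257938 0.04750997 0.14764753] yaw 25.27773923539081
[-1.25100274  0.99511217  0.17309177] [-5.29049186 -7.16968388  6.61948994]
```

Request:
jog_arm([
  [-0.003,-0.003,0,0,0,-0.04],
  [0,0,0,0,0,-0.04],
  [0,0,0,0,0,0],
  [0,0,0,0,0,0],
])

```text
time: 48.45
position: [0.6023, 0.0473, 0.1476]
orientation: [1.844, 2.542, -0.001]
force: [-3.4, -3.9, 6.8]
grip_width: 0.193
finger_force: 79.9
```

```bash
python3 m4.py 9|grep -E "scene.*z|yaw"|grep -v wheel; python3 -c "
from bench import *;o=get_obs();print(o['moment'],o['force'])"
```

```text
scene 179 (array([ 657.2, -173.8]), array([46., 25.]), np.float32(4.5)) z 0.1299
scene 173 (array([ 645.7, -114.4]), array([44.9, 24.4]), np.float32(6.1)) z 0.1299
scene 167 (array([649. , -62.3]), array([44.3, 24.2]), np.float32(4.7)) z 0.13
[0.60226308 0.0472949  0.14764109] yaw 18.08659191446074
[-0.8937737   0.65548461  0.05582188] [-3.83288757 -4.76324469  5.80127174]
```

Request:
jog_arm([
  [0,0,0,0,0,-0.04],
  [0,0,0,0,0,-0.04],
  [0,0,0,0,0,0],
  [0,0,0,0,0,0],
])

```text
time: 49.05
position: [0.602, 0.0472, 0.1476]
orientation: [2.0, 2.421, -0.002]
force: [-4.3, -6.3, 6.6]
grip_width: 0.191
finger_force: 80.0
```

```bash
python3 m4.py 10|grep -E "scene.*z|yaw"; python3 -c "
from bench import *;o=get_obs();print(o['moment'],o['force'])"; python3 m5.py
```

```text
scene 180 (array([ 657.6, -173.6]), array([46.5, 24.6]), np.float32(6.2)) z 0.1304
scene 173 (array([ 646. , -114.8]), array([43.9, 25.4]), np.float32(6.6)) z 0.131
scene 167 (array([648.5, -62.4]), array([44.1, 24.5]), np.float32(5.5)) z 0.1307
[0.60201388 0.04717632 0.14762723] yaw 10.899243022692232
[-1.02724379  0.92032083  0.24610159] [-5.08573161 -5.36142815  6.08619513]
[0.60201388 0.04717632 0.14762723] yaw 10.899243022692232 [-5.08573161 -5.36142815  6.08619513] 0.1949788638376294
scene 328 disc [604.4  49.2] off [2.4 2. ] z [0.1362 0.1401 0.1466]
scene 328 disc [604.   49.4] off [2.  2.2] z [0.1362 0.14   0.1477]
scene 332 disc [604.3  49.4] off [2.3 2.2] z [0.1363 0.1398 0.1476]
top 0
top 0
top 0
```

Request:
jog_arm([
  [0,0,0,0,0,-0.04],
  [0,0,0,0,0,-0.04],
  [0,0,0,0,0,0],
  [0,0,0,0,0,0],
])

```text
time: 49.95
position: [0.6017, 0.0471, 0.1477]
orientation: [2.145, 2.293, -0.003]
force: [-5.3, -6.6, 7.5]
grip_width: 0.201
finger_force: 84.3
```

```bash
python3 m4.py 11|grep -E "scene.*z|yaw"; python3 -c "
from bench import *;o=get_obs();print(o['moment'],o['force'])"
```

```text
scene 181 (array([ 656.8, -173.7]), array([46.8, 24.6]), np.float32(6.2)) z 0.1305
scene 176 (array([ 646.5, -114.1]), array([44.6, 24.2]), np.float32(6.7)) z 0.1306
scene 167 (array([649. , -62.1]), array([42.3, 24.3]), np.float32(5.4)) z 0.1309
[0.60176648 0.04714163 0.14768389] yaw 3.8237972185419125
[-1.31977399  1.1615409   1.76775631] [-5.80535602 -5.79491436  7.83082668]
```

Request:
jog_arm([
  [0.003,0.004,0,0,0,0.05],
  [0,0,0.002,0,0,0],
  [0,0,0,0,0,0],
])

```text
time: 50.42
position: [0.6019, 0.0473, 0.1477]
orientation: [2.057, 2.373, -0.006]
force: [-7.1, -9.1, 6.6]
grip_width: 0.199
finger_force: 79.9
```

Request:
jog_arm([
  [0,0,0,0,0,0],
  [0,0,0,0,0,0],
  [0,0,0,0,0,0],
  [0,0,0,0,0,0],
  [0,0,0.1,0,0,0],
  [0,0,0.3,0,0,0],
  [0,0,0.3,0,0,0],
  [0,0,0,0,0,0],
], hand=0.5)

```text
time: 51.42
position: [0.6043, 0.049, 0.2924]
orientation: [2.052, 2.37, 0.008]
force: [-0.3, -0.2, -0.5]
grip_width: 0.501
finger_force: 0.0
```

Request:
jog_arm([
  [-0.2,0.1,0,0,0,0],
  [-0.25,0.15,0,0,0,0],
  [-0.25,0.15,0,0,0,0],
  [-0.1,0.1,0,0,0,0],
  [0,0,0,0,0,0],
  [0,0,0,0,0,0],
])

```text
time: 52.18
position: [0.4432, 0.1488, 0.2869]
orientation: [-2.056, -2.375, 0.0]
force: [-0.1, -0.6, -0.3]
grip_width: 0.498
finger_force: 0.0
```

```bash
python3 m4.py 12
python3 - <<'E'
from h import *
o=[]
for n,(v,u) in(("scene",(160,130)),("top",(110,230))):
    a,d=load(f"pics/{n}12.npz"); o.append(cv2.resize(a[v:v+150,u:u+200],(400,300)))
    P=cloud(n,d);H=hsv(a).astype(int);m=((H[...,0]<8)|(H[...,0]>172))&(H[...,1]>130)&(abs(P[...,0]-.602)<.06)&(abs(P[...,1]-.05)<.06)
    q=P[m]; print(n,rect(q),rect(q[q[:,2]>.16]),np.percentile(q[:,2],[5,30,95]).round(4))
    b=P[(P[...,2]>.2)&(P[...,0]>.55)&(P[...,0]<.72)&(P[...,1]<-.03)&(P[...,1]>-.22)]; print('bar',b.mean(0).round(4))
cv2.imwrite("pics/c12.png",np.hstack(o)[:,:,::-1])
E
```

```text
scene 180 (array([ 658. , -173.5]), array([45. , 24.6]), np.float32(5.8)) z 0.1311
scene 174 (array([ 646.7, -113.9]), array([43.4, 24.2]), np.float32(5.3)) z 0.131
scene 166 (array([648.6, -62.4]), array([44.6, 24.1]), np.float32(5.1)) z 0.1307
top 82 (array([ 664.5, -171.3]), array([28.3, 24.9]), np.float32(7.7)) z 0.1338
top 72 (array([653.8, -60.3]), array([27.4, 23.4]), np.float32(5.8)) z 0.1346
top 58 (array([ 654.8, -112. ]), array([21.1, 24.4]), np.float32(100.3)) z 0.1337
top 413 (array([ 609. , -123.9]), array([ 21.4, 173.2]), np.float32(92.4)) z 0.1279
[0.44352444 0.1484265  0.28675403] yaw 8.175980462398513
scene (array([605.1,  50.8]), array([78.7, 81.3]), np.float32(162.2)) (array([605. ,  49.4]), array([20.9, 73.4]), np.float32(95.8)) [0.1353 0.1398 0.1712]
bar [ 0.66   -0.1154  0.2151]
top (array([601.8,  49.1]), array([79.4, 81. ]), np.float32(179.0)) (array([602.4,  50.2]), array([19.5, 76.5]), np.float32(98.6)) [0.1383 0.142  0.175 ]
bar [ 0.6541 -0.1141  0.2171]
```

View pics/c12.png

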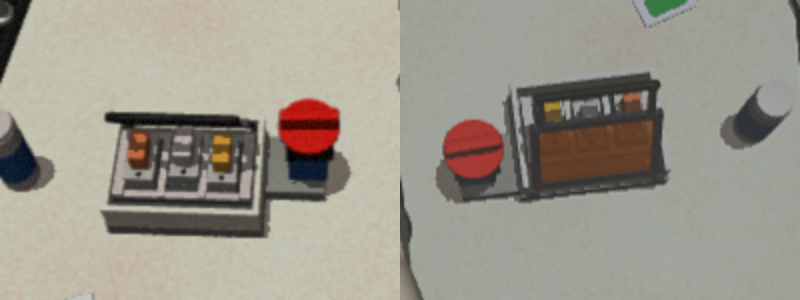

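The wheel sits home on the column at (308,125) in the left crop. The visor is shut, the table is raised about 11.5 mm and the inserts are in place.

```bash
python3 -c "
from bench import *
print(hand_in())"
```

```text
the job is handed in; nothing more can be done
None
```

The job is handed in, with no verdict returned: by my last measurements the three inserts stand in their bays (grey was nudged but within tolerance), the visor is shut, and the handwheel is home, wound clockwise to its stop and released.

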